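# Clamp a freshly grained sample panel

### The arm

A 6-joint arm with a two-finger parallel gripper is mounted at the origin on the work surface. World frame = base frame: x ahead of the robot, y to its left, z up, the work surface at z = 0. Lengths are in m, angles in degrees, forces in N, time in s.
With the tool pointing down it reaches from about 0.3 to 0.75 m from the base axis. Payload 8.5 kg.
Tool frame: the origin (TCP) lies midway between the tips of the shut fingers; the grasp point (between the pads) lies 19 mm behind it; z points along the fingers, y is the direction in which the jaws open and shut (so a half turn about z gives the same grasp; the last joint's range is limited). The gripper opens to 85 mm and grips with 20 to 120 N. Pads are 22 mm wide; open, the fingers measure 114 mm over their backs; the gripper's body (76 mm by 85 mm) begins 54 mm behind the grasp point. The pads swing forward as they close: fully open they stand 13 mm farther back than shut.
Start: joints at [-83.497, 21.807, 74.336, -0, 83.858, -12.336], TCP at [0.178, -0.521, 0.231] pointing down, gripper open.
Joint ranges: [-178.18, 178.18], [-50.72, 133.34], [12.68, 142.11], [-81.47, 261.47], [9.98, 163.14], [-165.26, 165.26]. Speed limits (degrees/s): [136.94, 136.94, 180, 180, 180, 180].

### API

Orientations are given as a 3x3 rotation matrix whose columns are the frame's x, y, z axes.
In Python, from rig import env, viewer, ticket gives the robot as it stands. The module is installed in compiled form; this text tells all that it offers.
- The arm moves only by the shell command python3 -m pendant 'ROWS' [FORCE]. ROWS is JSON, a list of rows, each a list of 3 entries, a list of its own where there are three numbers: the shift along the world's x, y, z in mm, then the turn about the world's z in rad, then the opening, from -1 (shut) to 1 (fully open). A call has 1 to 12 rows; each row shifts and turns the pose as measured when the row begins; what a row does not reach is not made up. A row lasts 1/8 s, in which the tool goes at most 62.5 mm and 10.7 degrees, less where a joint would pass 70% of its speed; a pose out of reach is approached as far as the arm can. A call with a gripper value outside its range is refused whole. The fingers move at their own pace and stop on an object; FORCE is the grip in N (left out, the last holds). Time passes only in rows, so rows that do not move let the fingers close. It gives the time, the measured TCP pose, the force and the opening at its end, in the units of the state.
- env.observe(): the state, without advancing time (a new reading comes with each control period).
- viewer.get_image(name): name is "scene" or "top" or "wrist"; returns (picture, depth): 400x640x3 uint8, red, green, blue; 400x640 float32, m along the optical axis (not along the pixel's ray), 0 where there is no reading.
- viewer.camera_params(name): a dict with "fx", "fy", "cx", "cy" (pixels), "D" ([k1, k2, p1, p2, k3] as OpenCV has them; the pictures are not rectified), "rvec" (rotation vector, rad) and "tvec" (3), from world to camera coordinates, as OpenCV has them; the wrist camera has in their place "T_tool_cam" (4x4, takes a point from camera to tool coordinates, whose origin is the TCP and whose axes are the flange's). Camera axes: x right, y down, z forward; pixel columns grow to the right and rows downward; lengths in m; the calibration is good to about 2 mm. A picture is of the moment at which its call begins: read the wrist's pose just before it. camera_params takes no time and is no camera call.
- ticket.close_job(): hands the job in, once; it reports no verdict.
The state is a dict: "time_s": time; "q": joint angles; "qvel": joint speeds; "joint_efforts": joint torques, N m; "position": TCP position; "tool_rot": TCP orientation; "ft_force": force on the tool from outside, world axes, zero at the start; "wrist_torque": the same for the moment, N m; "grip_width": finger opening in m.
Only numpy, scipy, OpenCV 4.12 (cv2) and the standard library are available. Lean on these libraries where they do the work, as an engineer would, in place of code of your own. Each camera call takes 0.05 s, during which the arm holds its last target. There are 200 camera calls.

### The job

Clamp the freshly painted sample panel in its jig: with the outside of a finger, push the clamp's swing strap round until it stops over the panel, then push the cam lever fully down to lock it. Never push the lever down before the strap is over the panel, keep the robot off the wet panel, and leave the panel and the other things where they lie. Finish with the hand clear of everything.

Things in the scene. Friction and masses are not known exactly. Their poses are not given: they have to be found in the camera images.
- jig: The fixed plywood jig, a board 240 x 385 x 15 mm lying on the table, with a steel clamp post (30 mm across) near one end and a nest of 8 mm high wooden rails for the panel. Origin: at table level under the axis of the clamp post. +z up; +y runs from the post along the middle of the board to the panel; the board spans x -120 to +120 mm and y -50 to +335 mm. It stands at a different place and yaw each time (yaw within 0.4 rad of the world axes).
- pivot (a point): The point on the vertical axis of the clamp post about which the strap turns, at the strap's mid-height, 54 mm above the table. Axes as jig.
- strap (a joint): Angle (rad) of the aluminium swing strap about the vertical post. 0 = at its stop, pointing along the jig's +y over the panel (where it must be). It grows as the strap swings away, clockwise seen from above: at 1.57 it points along the jig's +x. In jig axes the strap points along (sin q, cos q). Range 0 to 2.0; starts at 1.2 to 1.9. It stays where left; about 1.5 N at 90 mm from the post moves it. The lever rides on the strap and turns with it.
- strap_push (a point): Point in the middle of the strap bar 90 mm from the post axis, 54 mm above the table. The bar is 14 mm wide, 20 mm tall (44 to 64 mm above the table) and reaches 150 mm from the axis. Its y axis runs outward along the bar, z up. Beneath it, at 135 mm from the axis, hangs a rubber foot 24 mm across (lowest point 24 to 32 mm above the table). On the hub, two cheeks rise to 94 mm above the table and carry the lever.
- lever (a joint): Angle (rad) of the cam lever above level. 0 = fully down, level, at its stop (where it must end). Starts raised at 0.5 to 0.8; at most 1.1. Its hinge is horizontal, on the post axis, 82 mm above the table, and the lever points away from the strap (tail side, the strap's own -y), so with the strap over the panel it points along the jig's -y. It stays where left; pushing straight down on it 60 mm (measured level) from the post axis takes about 6 to 8 N.
- lever_pad (a point): Point on the middle of the upper face of the lever's black grip, 85 mm along the lever from its hinge. The grip is 26 mm wide, 14 mm thick and spans 40 to 110 mm from the hinge. The point's -y axis points outward along the lever, z out of its upper face.
- foot: The rubber pressing foot under the strap, 24 mm across. Origin: centre of its underside. With the strap over the panel and the lever down it is pressed on the panel's bare wood margin; it rises 6 mm per rad of lever.
- panel: Loose wooden sample panel 176 x 215 x 10 mm, painted with a dark grain inside yellowish masking tape, lying in the jig's nest (0.3 kg). Origin: centre of its underside, 15 mm above the table; its top is 25 mm above the table. In jig axes its centre is at x 0, y 212.5 mm; its edge towards the post is at y 105 mm.
- tape: Bystander: cream roll of masking tape, 96 mm across, 24 mm high, lying flat. Origin: centre of its underside.
- brush: Bystander: flat paint brush lying on the table, 205 mm long, 44 mm wide, 17 mm high. Origin: on the underside, near the ferrule.
- jar: Bystander: closed amber glass jar, 56 mm across, 65 mm high, standing on the jig board beside the post (on the jig's -x side). Origin: centre of its underside.

How it is judged (in metres and radians):
On the way, in this order (a step that is already met when the one before it is completed fails the run):
1. the strap is swung over the panel against its stop, the lever still raised (value of joint strap below 0.08 rad and value of joint lever above 0.35 rad), for 0.2 s.
2. the lever is pushed fully down with the strap over the panel (value of joint strap below 0.08 rad and value of joint lever below 0.06 rad), for 0.2 s.
At the end, for the whole second after the job is handed in: The strap is within 0.08 rad of its stop over the panel, the lever within 0.06 rad of fully down, the foot presses on the panel (over 2 N), the panel lies flat within 8 mm of where it was, and the tape, brush and jar are within 20 mm of where they were (all of step 2 and contact force between foot and panel above 2 N and distance of panel from where it was at the start of the episode below 0.008 m and angle between panel's own z axis and vertical below 0.05 rad and linear speed of panel below 0.02 m/s and distance of each of tape, brush, jar from where it was at the start of the episode below 0.02 m); the robot touches nothing.
It fails at once if the lever is pushed down before the strap is over the panel (value of joint lever below 0.35 rad and value of joint strap above 0.15 rad).
It fails at once if the robot touches the wet panel (contact force between any of the fingers, the arm and panel above 0.5 N).
It fails at once if the panel is shifted or lifted (distance of panel from where it was at the start of the episode above 0.012 m).
It fails at once if a bystander is moved or lifted (distance of any of tape, brush, jar from where it was at the start of the episode above 0.03 m).
It also fails if it takes over 58 s, if anything falls off the work surface, if the arm or the gripper's body presses on something with over 40 N, if the wrist force passes 120 N, or if a joint passes its speed limit or range.

## Working session

There is one attempt and no reset: what is moved stays moved. The work goes in short steps, Python scripts to look and compute and a shell command to move; the robot and the scene stay as the last step left them, time stands still between calls to the robot, and variables do not carry over. Pictures are saved under pics/ and viewed, about 8 in all and at most 12, crops included, and the job is handed in when it is done.

```bash
mkdir -p pics
cat > h.py <<'E'
import numpy as np, cv2
from rig import env, viewer, ticket
def grab(n,f=None):
    s=env.observe(); im,d=viewer.get_image(n)
    if f: cv2.imwrite('pics/'+f,im[:,:,::-1])
    return s,im,d
def cam(n,s=None):
    p=viewer.camera_params(n)
    K=np.array([[p['fx'],0,p['cx']],[0,p['fy'],p['cy']],[0,0,1.]]);D=np.array(p['D'],float)
    if 'rvec' in p:
        R=cv2.Rodrigues(np.array(p['rvec'],float))[0]; t=np.array(p['tvec'],float).ravel()
        return K,D,R.T,-R.T@t
    T=np.array(p['T_tool_cam']); Rt=np.array(s['tool_rot']); 
    return K,D,Rt@T[:3,:3],Rt@T[:3,3]+np.array(s['position'])
def ray(c,uv):
    K,D,R,o=c
    n=cv2.undistortPoints(np.array(uv,float).reshape(-1,1,2),K,D)[:,0]
    return o,(R@np.c_[n,np.ones(len(n))].T).T
def plane(c,uv,z):
    o,d=ray(c,uv); return o+d*((z-o[2])/d[:,2])[:,None]
def cloud(c,d):
    v,u=np.mgrid[:d.shape[0],:d.shape[1]]
    o,r=ray(c,np.c_[u.ravel(),v.ravel()]); P=o+r*d.ravel()[:,None]
    P[d.ravel()==0]=np.nan
    return P.reshape(*d.shape,3)
E
python3 - <<'E'
from h import *
s,i,d=grab('top','top1.png'); np.savez('top1',i=i,d=d)
s,i2,d2=grab('scene','scene1.png'); np.savez('scene1',i=i2,d=d2)
print(s['time_s'],s['position'],s['tool_rot'],s['grip_width'])
print(cam('top')[3],cam('scene')[3])
E
```

```text
0.05 [ 0.17755314 -0.52026449  0.23073   ] [[ 9.46428419e-01  3.22913652e-01 -1.44973992e-04]
 [ 3.22913530e-01 -9.46427430e-01  1.40440030e-03]
 [ 3.16292668e-04 -1.37597842e-03 -9.99999003e-01]] 0.08496271401594152
[ 0.54775424 -0.00728699  0.77472878] [1.24658484 0.48655011 0.6765228 ]
```

View pics/top1.png

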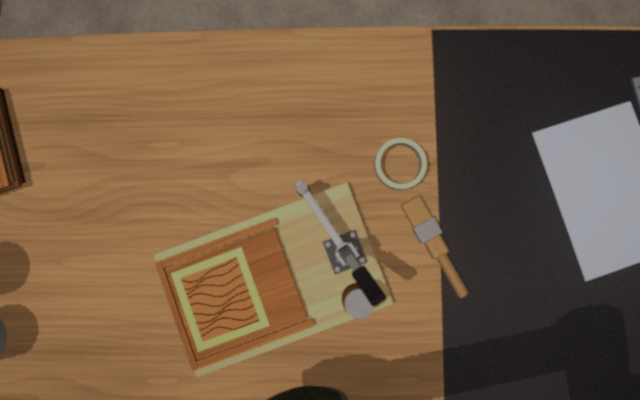

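View pics/scene1.png

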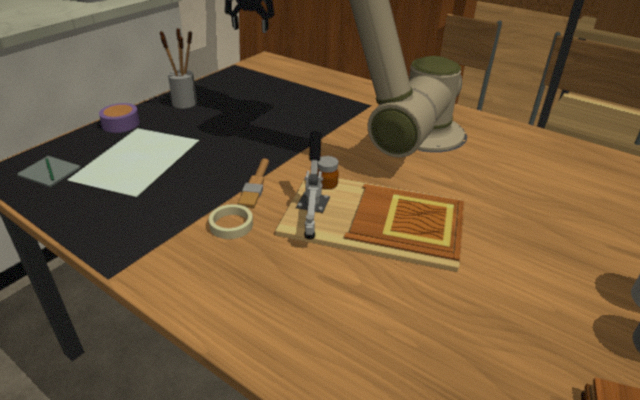

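The top view shows the jig: board corners at about (350,183), (393,300), (195,374) and (155,258), hub (346,255), strap tip (301,187), lever grip (370,287) and jar (358,303). The tape is at (401,163) and the brush around (430,235). Next I'll turn these into positions.

```bash
python3 - <<'E'
from h import *
np.set_printoptions(precision=4,suppress=True)
z=np.load('top1.npz'); i,d=z['i'],z['d']; c=cam('top'); P=cloud(c,d)
pts=plane(c,[(350,183),(393,300),(195,374),(155,258)],.015); print(pts)
print([np.linalg.norm(pts[k]-pts[(k+1)%4]) for k in range(4)])
# board mask by height
m=((P[...,2]>.008)&(P[...,0]>.2)).astype(np.uint8)
m[:,:140]=0;m[:,440:]=0
n,l,st,ce=cv2.connectedComponentsWithStats(cv2.morphologyEx(m,cv2.MORPH_OPEN,np.ones((3,3))))
for k in range(1,n):
    if st[k,4]>300: 
        print(k,st[k],ce[k]); 
        (cx,cy),(w,h),a=cv2.minAreaRect(P[l==k][:,:2].astype(np.float32)); print('  rect',cx,cy,w,h,a,np.nanpercentile(P[l==k][:,2],[5,50,95]))
for lo,hi in((.035,.072),(.072,.2)):
    mm=(P[...,2]>lo)&(P[...,2]<hi)&(np.arange(640)[None]<440)&(np.arange(640)[None]>140)&(P[...,0]>.3)
    v,u=np.nonzero(mm); print(lo,len(u),u.min(),u.max(),v.min(),v.max())
for uv in [(301,187),(304,193),(315,207),(330,230),(346,255),(348,259),(340,250),(358,270),(365,280),(378,300),(358,303),(401,163),(420,215),(440,245)]:
    print(uv,P[uv[1],uv[0]])
E
python3 - <<'E'
import cv2
a=cv2.imread('pics/top1.png')[165:325,275:415]; b=cv2.imread('pics/scene1.png')[120:250,270:375]
cv2.imwrite('pics/crop1.png',cv2.hconcat([cv2.resize(a,(420,480)),cv2.resize(b,(378,480))]))
E
```

```text
[[ 0.637  -0.0545  0.015 ]
 [ 0.4219 -0.1289  0.015 ]
 [ 0.2914  0.2332  0.015 ]
 [ 0.5024  0.3092  0.015 ]]
[np.float64(0.22752705951386973), np.float64(0.3849214670433934), np.float64(0.22418571849582203), np.float64(0.38777579009164564)]
1 [375 138  52  52 918] [400.7712 162.9129]
  rect 0.6720523238182068 -0.14770975708961487 0.09510838985443115 0.09377311915159225 26.861530303955078 [0.0128 0.0233 0.0256]
2 [  155   180   238   197 27595] [271.891  279.1485]
  rect 0.474082350730896 0.09628191590309143 0.26596060395240784 0.38682374358177185 20.06608772277832 [0.013  0.0227 0.0793]
3 [ 401  196   39   63 1265] [423.2032 225.1818]
  rect 0.5518627166748047 -0.1926276683807373 0.11933507025241852 0.04456339031457901 28.74622917175293 [0.0117 0.0147 0.0172]
4 [267 386  81  14 844] [310.1363 393.5936]
  rect 0.29396599531173706 0.027224771678447723 0.01695086993277073 0.12800651788711548 5.84555721282959 [0.0925 0.1259 0.1495]
0.035 763 296 358 180 310
0.072 2087 294 385 183 399
(301, 187) [0.6239 0.0328 0.078 ]
(304, 193) [0.6147 0.0284 0.0661]
(315, 207) [0.5905 0.0098 0.0618]
(330, 230) [ 0.5504 -0.0156  0.0637]
(346, 255) [ 0.5087 -0.0411  0.0898]
(348, 259) [ 0.5025 -0.044   0.0952]
(340, 250) [ 0.517  -0.0314  0.0885]
(358, 270) [ 0.4866 -0.0582  0.1182]
(365, 280) [ 0.4727 -0.0675  0.1342]
(378, 300) [ 0.4459 -0.0839  0.1578]
(358, 303) [ 0.4286 -0.0602  0.0803]
(401, 163) [ 0.6756 -0.1529  0.0002]
(420, 215) [ 0.576  -0.1832  0.0115]
(440, 245) [ 0.5203 -0.2173  0.016 ]
```

View pics/crop1.png

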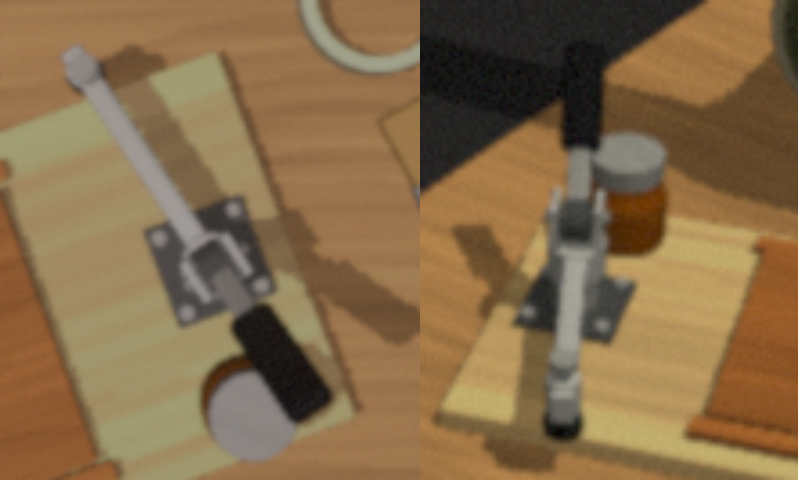

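The crop agrees with the numbers. The jig yaw is about 0.35, the pivot is near (0.511,-0.043), and the strap points at about 34° in the world, so q is about 1.3. The lever is at about 0.75 rad, with its tip rising over the jar and swinging away from it. I'll shut the fingers and fly to the clockwise side of the strap at the current height.

```bash
python3 -m pendant '[[[36,42,0],0.024,-1],[[36,42,0],0.024,-1],[[36,42,0],0.024,-1],[[36,42,0],0.024,-1],[[36,42,0],0.024,-1],[[36,42,0],0.024,-1],[[36,42,0],0.024,-1],[[36,42,0],0.024,-1],[[36,42,0],0.024,-1],[[36,42,0],0.024,-1],[[36,42,0],0.024,-1],[[0,0,0],0,-1]]' 30
```

```text
time_s: 1.6
position: [0.5821, -0.0408, 0.2264]
tool_rot: [[0.826, 0.564, -0.005], [0.564, -0.826, 0.006], [-0.001, -0.008, -1.0]]
ft_force: [0.1, -1.2, -0.2]
grip_width: 0.0001
```

Run:
```python
from h import *
np.set_printoptions(precision=4,suppress=True)
s,i,d=grab('wrist','w1.png'); np.savez('w1',i=i,d=d); c=cam('wrist',s); P=cloud(c,d)
print(s['position'],c[3])
m=(P[...,2]>.048)&(P[...,2]<.070)&(P[...,0]>.47)&(P[...,0]<.68)&(abs(P[...,1])<.2)
Q=P[m]; print(len(Q))
if len(Q)>50: 
    print(cv2.fitLine(Q[:,:2].astype(np.float32),cv2.DIST_HUBER,0,.01,.01).ravel(), Q.min(0),Q.max(0), np.median(Q[:,2]))
# same from first top picture
z=np.load('top1.npz'); T=cloud(cam('top'),z['d'])
m=(T[...,2]>.055)&(T[...,2]<.070)&(T[...,0]>.54)&(T[...,0]<.68)&(abs(T[...,1])<.06)
Q=T[m];print(len(Q),cv2.fitLine(Q[:,:2].astype(np.float32),cv2.DIST_HUBER,0,.01,.01).ravel())
for n in [(345,252)]: print(plane(cam('top'),[n],.018))
```

```text
[ 0.5821 -0.0408  0.2264] [ 0.6368 -0.0047  0.3692]
2328
[ 0.8324  0.5542  0.5704 -0.0045] [ 0.5111 -0.0589  0.0481] [0.6371 0.0438 0.0697] 0.06418038437441168
474 [0.8364 0.5482 0.5838 0.0049]
[[ 0.5101 -0.0429  0.018 ]]
```

View pics/w1.png

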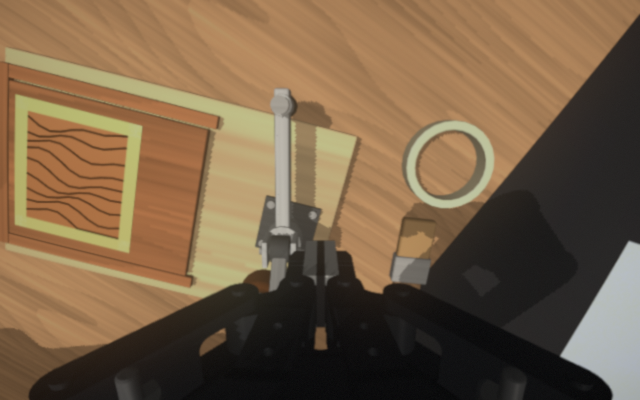

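The wrist view shows the strap running from (283,95) to (280,240), with the shut fingers to its right on the clockwise side. The line fit gives 33.7° through (0.511,-0.0435), matching the first estimate. The next move shifts outward and descends.

```bash
python3 -m pendant '[[[20,14,0],0,-1],[[2,1,-35],0,-1],[[1,0,-35],0,-1],[[0,0,-35],0,-1],[[0,0,-35],0,-1],[[0,0,-30],0,-1],[[0,0,-5],0,-1],[[0,0,0],0,-1]]'
```

```text
time_s: 2.65
position: [0.6005, -0.0356, 0.0483]
tool_rot: [[0.833, 0.553, -0.006], [0.553, -0.833, 0.003], [-0.003, -0.006, -1.0]]
ft_force: [-0.4, 0.4, 0.2]
grip_width: -0.0003
```

```bash
python3 -m pendant '[[[-1,11,0],0,-1],[[-5,9,0],0,-1],[[-5,12,0],0.15,-1],[[-7,11,0],0.15,-1],[[-8,10,0],0.15,-1],[[0,0,0],0,-1]]'
cat > st.py <<'E'
from h import *
s=env.observe(); p=np.array(s['position'])[:2]-[.511,-.0435]
yaw=np.arctan2(s['tool_rot'][1][0],s['tool_rot'][0][0])
a=np.arctan2(p[1],p[0]); R=np.hypot(*p)
print('R',R,'ang',np.degrees(a),'toolyaw',np.degrees(yaw),'strap if touching',np.degrees(a+np.arcsin(.0215/R)),'F',s['ft_force'])
E
python3 st.py
```

```text
time_s: 3.4
position: [0.5752, 0.0206, 0.0537]
tool_rot: [[0.498, 0.867, 0.004], [0.867, -0.498, -0.001], [0.001, 0.004, -1.0]]
ft_force: [0.3, 0.3, 0.1]
grip_width: -0.0002
R 0.0907481503640303 ang 44.95303985231788 toolyaw 60.12707346900017 strap if touching 58.65783347241488 F [0.29635741 0.27003918 0.07504768]
```

```bash
cat > ang.py <<'E'
import sys; from h import *
s,i,d=grab('top',sys.argv[1]); T=cloud(cam('top'),d)
p=T-[.511,-.0435,0]; r=np.hypot(p[...,0],p[...,1])
m=(T[...,2]>.040)&(T[...,2]<.072)&(r>.04)&(r<.155)&(T[...,0]>.35); m[:,:140]=0
Q=p[m]; a=np.degrees(np.arctan2(Q[:,1],Q[:,0])); h,e=np.histogram(a,bins=np.arange(-180,181,5))
print([(int(e[k]),int(h[k])) for k in range(len(h)) if h[k]>5])
E
python3 ang.py top2.png; python3 -c "
import cv2;a=cv2.imread('pics/top2.png')[165:325,275:415];cv2.imwrite('pics/c2.png',cv2.resize(a,(420,480)))"
```

```text
[(-180, 16), (-175, 14), (-170, 14), (-165, 13), (-160, 15), (-155, 19), (175, 6)]
```

View pics/c2.png

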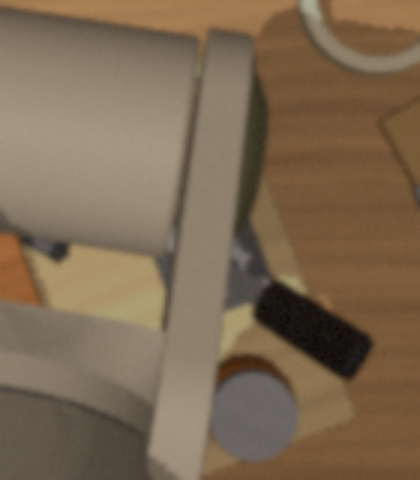

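The arm hides the strap, but the lever grip has swung about 20–25° counter-clockwise, from (310,405) to (360,355) in the crop. The strap is therefore following the finger, and the jar hasn't moved. I'll continue the arc, slightly lower.

```bash
python3 -m pendant '[[[-10,8,-4],0.15,-1],[[-11,7,-3],0.15,-1],[[-12,5,-1],0.15,-1],[[-13,3,0],0.15,-1],[[0,0,0],0,-1]]'; python3 st.py
```

```text
time_s: 4.08
position: [0.5336, 0.0426, 0.0485]
tool_rot: [[-0.077, 0.997, 0.017], [0.997, 0.077, 0.004], [0.003, 0.017, -1.0]]
ft_force: [-0.4, -0.0, 0.1]
grip_width: 0.0
R 0.08903659737456475 ang 75.27285796230885 toolyaw 94.40542919880718 strap if touching 89.24639587200313 F [-0.4480835  -0.04514999  0.14181403]
```

```bash
python3 -m pendant '[[[-11,2,0],0.1,-1],[[-9,1,0],0.08,-1],[[-6,0,0],0.08,-1],[[0,0,0],0,-1]]'; python3 st.py
```

```text
time_s: 4.58
position: [0.5113, 0.0445, 0.0494]
tool_rot: [[-0.316, 0.948, 0.021], [0.949, 0.316, 0.008], [0.001, 0.023, -1.0]]
ft_force: [0.2, 0.1, -0.4]
grip_width: 0.0001
R 0.08796030707869402 ang 89.8156404257429 toolyaw 108.44187255355224 strap if touching 103.96369883013196 F [ 0.21352688  0.09489264 -0.38369518]
```

```bash
python3 -m pendant '[[[-5,-1,0],0.02,-1],[[-4,-1,0],0,-1],[[-3,-1,0],0,-1]]'; python3 st.py;  python3 -m pendant '[[[-3,-1,0],0,-1],[[-3,-1,0],0,-1]]'; python3 st.py
```

```text
time_s: 4.95
position: [0.5019, 0.0417, 0.0499]
tool_rot: [[-0.328, 0.944, 0.028], [0.945, 0.328, 0.01], [0.0, 0.03, -1.0]]
ft_force: [15.9, 11.0, -9.6]
grip_width: 0.0
R 0.08568834462776634 ang 96.06733713077911 toolyaw 109.17660597403332 strap if touching 110.59866174536441 F [15.91177103 10.99728888 -9.58017233]
time_s: 5.2
position: [0.5022, 0.0415, 0.0504]
tool_rot: [[-0.324, 0.945, 0.044], [0.946, 0.323, 0.014], [-0.001, 0.046, -0.999]]
ft_force: [16.2, 10.5, -13.5]
grip_width: 0.0001
R 0.08547150311329546 ang 95.9077791026769 toolyaw 108.88314252342299 strap if touching 110.47678427837054 F [ 16.24615081  10.4509397  -13.4643312 ]
```

The finger is hard against the stop: the measured strap line is 110.5° against 110.1° expected, and the force has risen to about 19 N. I'll back off towards jig +x, go up, and look with the wrist camera before pressing the lever.

```bash
python3 -m pendant '[[[10,4,0],0,-1],[[20,7,0],0,-1],[[10,4,10],0,-1],[[0,0,40],0,-1],[[0,0,50],0,-1],[[0,0,50],0,-1],[[0,0,35],0,-1],[[0,-25,0],0,-1],[[0,-40,0],0,-1],[[0,0,0],0,-1]]'
python3 - <<'E'
from h import *
np.set_printoptions(precision=4,suppress=True)
s,i,d=grab('wrist','w2.png'); c=cam('wrist',s); P=cloud(c,d); np.savez('w2',P=P)
m=(P[...,2]>.055)&(P[...,2]<.070)&(P[...,0]>.40)&(P[...,0]<.6)&(P[...,1]>0)&(P[...,1]<.12)
Q=P[m].astype(np.float32); print(len(Q)); l=cv2.fitLine(Q[:,:2],cv2.DIST_HUBER,0,.01,.01).ravel(); print(l,np.degrees(np.arctan2(l[1],l[0])))
E
```

```text
time_s: 6.45
position: [0.541, -0.0106, 0.2412]
tool_rot: [[-0.316, 0.948, 0.037], [0.949, 0.316, 0.01], [-0.002, 0.038, -0.999]]
ft_force: [-0.3, 0.7, -0.4]
grip_width: -0.0004
1551
[ 0.3241 -0.946   0.4755  0.0541] -71.0884
```

View pics/w2.png

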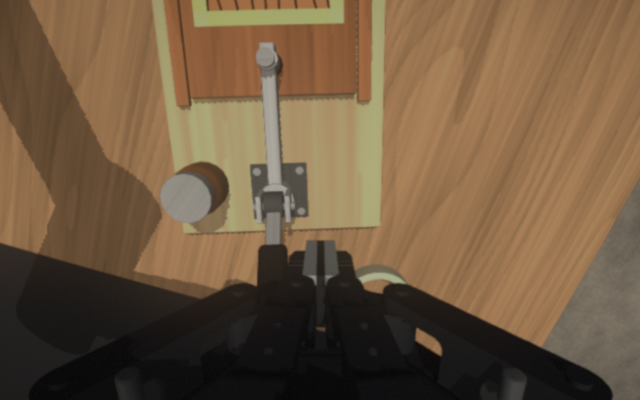

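The wrist view shows the strap from (268,58) to (275,190), parallel to the board's midline, with its foot over the panel margin. The line fit gives 108.9° through the pivot at (0.509,-0.0435). The lever is still raised at (272,250). Next I'll move over the grip.

```bash
python3 -m pendant '[[[-3,-30,0],0,-1],[[-3,-35,0],0,-1],[[-2,-32,0],0,-1],[[0,0,0],0,-1]]'; python3 st.py
```

```text
time_s: 7.0
position: [0.5322, -0.1054, 0.2405]
tool_rot: [[-0.319, 0.947, 0.033], [0.948, 0.319, 0.012], [0.0, 0.035, -0.999]]
ft_force: [0.9, -1.1, -0.2]
grip_width: -0.0002
R 0.06545926366967636 ang -71.06524203146503 toolyaw 108.61572511526279 strap if touching -51.89060643131761 F [ 0.87511494 -1.0897943  -0.21886541]
```

```bash
python3 -m pendant '[[[0,0,-35],0,-1],[[0,0,-30],0,-1],[[0,0,-15],0,-1],[[0,0,-12],0,-1],[[0,0,-12],0,-1],[[0,0,-12],0,-1]]'; python3 -m pendant '[[[0,0,-10],0,-1],[[0,0,-8],0,-1],[[0,0,-6],0,-1]]'
```

```text
time_s: 7.75
position: [0.5341, -0.0992, 0.1235]
tool_rot: [[-0.323, 0.946, 0.039], [0.946, 0.323, 0.01], [-0.003, 0.04, -0.999]]
ft_force: [-0.4, -2.0, 5.8]
grip_width: 0.0002
time_s: 8.12
position: [0.536, -0.0997, 0.1003]
tool_rot: [[-0.324, 0.945, 0.044], [0.946, 0.324, 0.005], [-0.009, 0.044, -0.999]]
ft_force: [-1.8, -3.0, 5.1]
grip_width: -0.0
```

```bash
python3 -m pendant '[[[0,-2,-6],0,-1],[[0,-2,-5],0,-1],[[0,-1,-4],0,-1]]'; python3 -m pendant '[[[0,0,-4],0,-1],[[0,0,-3],0,-1],[[0,0,-3],0,-1]]'
```

```text
time_s: 8.5
position: [0.5371, -0.1019, 0.0899]
tool_rot: [[-0.325, 0.944, 0.049], [0.946, 0.325, 0.007], [-0.01, 0.049, -0.999]]
ft_force: [-19.6, 8.9, 57.3]
grip_width: 0.0003
time_s: 8.88
position: [0.537, -0.1017, 0.0906]
tool_rot: [[-0.328, 0.943, 0.056], [0.945, 0.328, -0.0], [-0.019, 0.053, -0.998]]
ft_force: [-10.8, -0.7, 27.7]
grip_width: 0.0003
```

The lever is on its stop: 57 N at a tip height of 90 mm, where 89 mm was expected. I'll lift straight up, move away and check.

```bash
python3 -m pendant '[[[0,0,10],0,-1],[[0,0,35],0,-1],[[0,0,45],0,-1],[[0,0,50],0,-1],[[-10,-50,20],0,-1],[[-20,-55,0],0,-1],[[-30,-55,0],0,-1],[[-30,-50,0],0,-1],[[-30,-40,0],0,-1],[[0,0,0],0,-1],[[0,0,0],0,-1]]'
python3 - <<'E'
from h import *
np.set_printoptions(precision=4,suppress=True)
s,i,d=grab('top','top3.png'); np.savez('top3',i=i,d=d); s,j,e=grab('scene','scene3.png')
cv2.imwrite('pics/c3.png',cv2.hconcat([cv2.resize(i[150:400,150:470],(416,325)),cv2.resize(j[120:280,190:380],(386,325))])[:,:,::-1])
T=cloud(cam('top'),d); o=np.array([.510,-.0435]); dr=np.array([np.cos(np.radians(109.5)),np.sin(np.radians(109.5))])
p=T[...,:2]-o; a=p@dr; b=p@np.array([dr[1],-dr[0]])
for k in range(-105,150,15):
    m=(abs(a-k/1000)<.004)&(abs(b)<.006); print(k,m.sum(),np.nanmedian(T[m][:,2]) if m.any() else None)
Q=T[(a>.03)&(a<.15)&(abs(b)<.03)&(T[...,2]>.052)&(T[...,2]<.075)].astype(np.float32)
l=cv2.fitLine(Q[:,:2],cv2.DIST_HUBER,0,.01,.01).ravel();print(l,np.degrees(np.arctan2(l[1],l[0])))
z=np.load('top1.npz'); print(s['position'],s['ft_force'])
def rects(T):
    m=((T[...,2]>.008)&(T[...,0]>.2)).astype(np.uint8); m[:,:140]=0;m[:,440:]=0;m[300:]=0
    n,lb,st,ce=cv2.connectedComponentsWithStats(cv2.morphologyEx(m,cv2.MORPH_OPEN,np.ones((3,3))))
    return [(st[k,4],ce[k].round(1)) for k in range(1,n) if st[k,4]>300]
print(rects(cloud(cam('top'),z['d'])),rects(T))
def yel(i):
    h=cv2.cvtColor(i,cv2.COLOR_RGB2HSV); m=cv2.inRange(h,(24,90,90),(40,255,255)); m[:,:165]=0; m[:, 275:]=0; return cv2.moments(m,True)
for q in (z['i'],i): M=yel(q); print(M['m00'],M['m10']/M['m00'],M['m01']/M['m00'])
E
```

```text
time_s: 10.25
position: [0.4138, -0.3534, 0.2555]
tool_rot: [[-0.332, 0.941, 0.058], [0.943, 0.333, 0.001], [-0.019, 0.055, -0.998]]
ft_force: [0.2, 0.8, -0.2]
grip_width: 0.0002
-105 27 0.09027992018422581
-90 36 0.0904269651306292
-75 36 0.0904716761711179
-60 36 0.09030538053312276
-45 39 0.08989757685992716
-30 37 0.08754254914295145
-15 36 0.08724054688564786
0 33 0.09391379669240207
15 37 0.08484952311976501
30 34 0.06310209435627112
45 35 0.0639911932817705
60 34 0.06320137317356161
75 34 0.06353835935663166
90 34 0.0630946349764554
105 38 0.06326003734620533
120 35 0.06314547258314229
135 34 0.07361377433503002
[ 0.3361 -0.9418  0.4801  0.042 ] -70.36122
[ 0.4139 -0.3533  0.2554] [ 0.0258 -0.1373 -0.0201]
[(np.int32(918), array([400.8, 162.9])), (np.int32(18278), array([280.4, 255.4])), (np.int32(1265), array([423.2, 225.2]))] [(np.int32(920), array([400.9, 162.9])), (np.int32(18708), array([283.7, 255.4])), (np.int32(1262), array([423.2, 225.2]))]
1981.0 219.78798586572438 301.1115598182736
1904.0 220.09138655462183 299.18802521008405
```

View pics/c3.png

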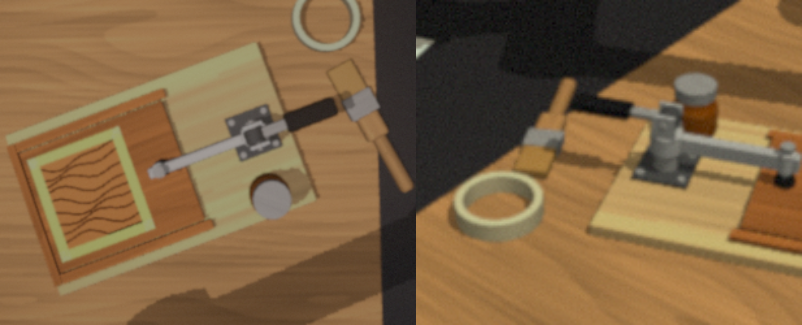

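The crops show the lever level, the strap over the panel margin with its foot down, and everything else in place. The lever's height is even at 90 mm from 45 to 105 mm out. The strap is at 109.6°, against 110.1° for the jig's y axis.

```bash
python3 -c "
from rig import ticket; print(ticket.close_job())"
```

```text
the job is handed in; nothing more can be done
None
```

I swung the strap over the panel against its stop with the shut fingers, pushed the cam lever fully down, withdrew the hand and handed the job in. The last arm move ended at 10.25 s of the 58 s allowed.

- **Strap:** it was pressed against its stop with about 19 N while the lever was still raised. At the end it measured 109.6°, against about 110.1° for the jig's y axis, so within roughly 0.01–0.02 rad.
- **Lever:** the push rose to 57 N at the stop. Its top face is level at 90 mm from 45 to 105 mm out (89 mm expected).
- **Bystanders:** the tape and brush centroids in the top view moved by 0.1 pixel or less. The jar looks unmoved in the picture; I did not measure it.
- **Hand:** it is clear of everything, and the wrist force reads about 0 N.

**Less certain:**
- **Panel position:** the colour mask of its yellow border shifted about 2 pixels (roughly 4 mm) between the first and last top views. I put this down to changed shadows because the panel still looks seated in its nest, but I did not check it another way.
- **Foot force:** I could not measure how hard the foot presses on the panel; I only saw that it is down on the panel.

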